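# Fold down the served-table flags

## Task

The tables are served: run your fingertips lightly along the curved row on the wooden flag board and fold the five square flags down flat, one after another, starting with the square flag farthest from the round flag. The round flag's table is still waiting, so leave that flag standing. Only touch, pick nothing up: the board must stay where it is and everything around it undisturbed.

Things in the scene. Friction and masses are not known exactly. Their poses are not given: they have to be found in the camera images.
- flag_board: loose flat dark-wood board on rubber, about 0.9 kg, 82 (x) x 224 (y) x 16 mm, lying on the counter; origin at the centre of its underside, z up. On it stand six small steel flip flags in a curved row along an inlaid brass line that runs from the board's +y end to its -y end: an arc of radius 200 mm whose middle bulges towards the board's -x edge (the robot's side). Five are square-topped, 30 mm apart along the arc; then a gap of 62 mm; then the round one
- hinge_1 (a point): hinge of the first square flag, counted from the end farthest from the round flag: middle of the hinge line, 3 mm above the board's top (19 mm above the counter). The flag is a plate 18 mm wide, 3 mm thick, its top edge 26 mm from the hinge; the hinge line is square to the curved row
- hinge_2 (a point): hinge of the second square flag, counted from the end farthest from the round flag: middle of the hinge line, 3 mm above the board's top (19 mm above the counter). The flag is a plate 18 mm wide, 3 mm thick, its top edge 26 mm from the hinge; the hinge line is square to the curved row
- hinge_3 (a point): hinge of the third square flag, counted from the end farthest from the round flag: middle of the hinge line, 3 mm above the board's top (19 mm above the counter). The flag is a plate 18 mm wide, 3 mm thick, its top edge 26 mm from the hinge; the hinge line is square to the curved row
- hinge_4 (a point): hinge of the fourth square flag, counted from the end farthest from the round flag: middle of the hinge line, 3 mm above the board's top (19 mm above the counter). The flag is a plate 18 mm wide, 3 mm thick, its top edge 26 mm from the hinge; the hinge line is square to the curved row
- hinge_5 (a point): hinge of the fifth square flag, counted from the end farthest from the round flag: middle of the hinge line, 3 mm above the board's top (19 mm above the counter). The flag is a plate 18 mm wide, 3 mm thick, its top edge 26 mm from the hinge; the hinge line is square to the curved row
- hinge_round (a point): hinge of the round flag (the last in the row), same height; a 26 mm disc on a short stem, its top 39 mm from the hinge
- flag_1 (a joint): fold of the first square flag, rad: 0 upright, 1.55 flat on the board. It folds only along the row towards the round flag, about 0.3 N at its top edge moves it, and it stays at whatever angle it is left
- flag_2 (a joint): fold of the second square flag, rad: 0 upright, 1.55 flat on the board. It folds only along the row towards the round flag, about 0.3 N at its top edge moves it, and it stays at whatever angle it is left
- flag_3 (a joint): fold of the third square flag, rad: 0 upright, 1.55 flat on the board. It folds only along the row towards the round flag, about 0.3 N at its top edge moves it, and it stays at whatever angle it is left
- flag_4 (a joint): fold of the fourth square flag, rad: 0 upright, 1.55 flat on the board. It folds only along the row towards the round flag, about 0.3 N at its top edge moves it, and it stays at whatever angle it is left
- flag_5 (a joint): fold of the fifth square flag, rad: 0 upright, 1.55 flat on the board. It folds only along the row towards the round flag, about 0.3 N at its top edge moves it, and it stays at whatever angle it is left
- round_flag (a joint): fold of the round flag, rad: 0 upright, 1.55 flat; folds the same way (away from the square flags), as lightly
- bell: loose domed reception bell, 83 mm across, 74 mm high, near the board's +y end; origin at the centre of its underside
- tin: loose round honey tin, 58 mm across, 60 mm high, near the board's -y end; origin at the centre of its underside
- spoon: loose teaspoon, 130 x 26 x 11 mm, long axis x, on the right; origin at the centre of its underside
- saucer: loose white plate, 114 mm across, 14 mm high; origin at the centre of its underside
- cup: loose white cup standing upside down, 65 x 95 x 50 mm; origin under the middle of its outline

How it is judged:
By the outcome, as a careful person would: the job done as asked, in the order asked, and still so for the second after the job is handed in, with the robot touching nothing.
It also fails if it takes over 35 s, if anything falls off the work surface, if the arm or the gripper's body presses on something with over 40 N, if the wrist force passes 120 N, or if a joint passes its speed limit or range.

## Robot

A 6-joint arm with a two-finger parallel gripper is mounted at the origin on a cart in front of the work surface, level with it; the furniture and walls round the work are solid. World frame = base frame: x ahead of the robot, y to its left, z up, the work surface at z = 0. Lengths are in mm, angles in rad, forces in N, time in s.
With the tool pointing down it reaches from about 350 to 875 mm from the base axis. Payload 4.2 kg.
Tool frame: the origin (TCP) lies at the very end of the fingers, on their centre line; the grasp point (between the pads) lies 19 mm behind it; z points along the fingers, y is the line along which they close (so a half turn about z gives the same grasp; the last joint's range is limited). The gripper opens to 85 mm and grips with 20 to 120 N. Pads are 22 mm wide; open, the fingers measure 114 mm over their backs; the gripper's body (76 mm by 85 mm) begins 54 mm behind the grasp point. The pads swing forward as they close: fully open they stand 13 mm farther back than shut.
Start: joints at [1.4, 0.385, 0.008, 0, -1.194, -0.259], TCP at [260.397, 568.148, 231.312] pointing down, gripper open.
Joint ranges: [-3.14, 3.14], [-1.21, 2.06], [-1.07, 1.41], [-3.16, 2.05], [-2.99, -0.16], [-3.1, 3.1]. Speed limits (rad/s): [2.79, 2.79, 3.14, 3.14, 3.14, 3.14].

## Interface

Orientations are given as a unit quaternion [x, y, z, w].
In Python, from bench import arm, optics gives the robot as it stands. The module is installed in compiled form; this text tells all that it offers.
- The arm moves only by the tool step_arm, never from a script. Its argument "motion" is a list of rows, each an object with "dr": the turn, a rotation vector about the tool's x, y, z in units of 8 degrees (1.0 is 8 degrees), a list of three; "slide": the shift along the tool's x, y, z in mm, a list of three; "jaw": the finger opening in mm, from 0 to 85.4. A call has exactly 8 rows; each row is the pose to reach, as a shift and turn from the pose commanded when the call began, along the tool's axes at that moment; what a row does not reach only later rows make up. A row lasts 1/8 s, in which the tool goes at most 62.5 mm and 10.7 degrees, less where a joint would pass 70% of its speed; a pose out of reach is approached as far as the arm can. A call with a gripper value outside its range is refused whole. The fingers move at their own pace and stop on an object; the grip force is fixed at half the most. Time passes only in rows, so rows that repeat a pose let the fingers close, or fill a call up. It gives the time, the measured TCP pose, the force, the opening and the grip force at its end, in the units of the state.
- arm.read_state(): the state, without advancing time (a new reading comes with each control period).
- optics.get_image(name): name is "scene" or "side" or "wrist"; returns the picture (420x560x3 uint8, blue, green, red); there is no depth.
- optics.camera_info(name): a dict with "camera_matrix" (3x3 intrinsics, pixels), "view" (4x4, takes a point from world to camera coordinates); the wrist camera has in their place "T_tool_cam" (4x4, takes a point from camera to tool coordinates, whose origin is the TCP and whose axes are the flange's). Camera axes: x right, y up, looking along -z (the intrinsics and any distortion apply to the point x, -y, -z); pixel columns grow to the right and rows downward; lengths in mm; the calibration is good to about 2 mm. The wrist camera is an equidistant fisheye: a pixel r from the principal point sees the ray r / f radians off the axis. A picture is of the moment at which its call begins: read the wrist's pose just before it. camera_info takes no time and is no camera call.
- arm.job_done(): hands the job in; it is judged then, once.
The state is a dict: "clock": time; "joints": joint angles; "joint_vel": joint speeds; "joint_efforts": joint torques, N m; "position": TCP position; "ee_rot": TCP orientation; "contact_force": force on the tool from outside, world axes, zero at the start; "wrist_torque": the same for the moment, N m; "gripper_width": finger opening in mm; "grasp_force": force on a finger pad.
Only numpy, scipy, OpenCV 4.12 (cv2) and the standard library are available. Lean on these libraries where they do the work, as an engineer would, in place of code of your own. Each camera call takes 0.05 s, during which the arm holds its last target. There are 200 camera calls.

## Working session

There is one attempt and no reset: what is moved stays moved. The work goes in short steps, Python scripts to look and compute and a tool call to move; the robot and the scene stay as the last step left them, time stands still between calls to the robot, and variables do not carry over. Pictures are saved under pics/ and viewed, at most 10 in all, crops included, and the job is handed in when it is done.

Besides the shell and the picture viewer there is one more tool, called as name([rows], argument=value, ...), one row to a line, values as JSON. step_arm: Moves the arm, as the interface text tells. Its arguments: {"type":"object","properties":{"motion":{"type":"array","items":{"type":"object","properties":{"dr":{"type":"array","items":{"type":"number"}},"slide":{"type":"array","items":{"type":"number"}},"jaw":{"type":"number"}}}}},"required":["motion"]}

```bash
mkdir -p pics; python3 - <<'E'
from bench import arm, optics
import cv2, numpy as np
np.set_printoptions(suppress=True,precision=4)
s=arm.read_state(); print(s)
for n in ("scene","side"):
    cv2.imwrite(f"pics/{n}0.png",optics.get_image(n)); print(n,optics.camera_info(n))
print(optics.camera_info("wrist"))
E
```

```text
{'clock': 0.0, 'joints': array([ 1.3996,  0.3856,  0.0066, -0.0005, -1.194 , -0.2586]), 'joint_vel': array([ 0.0006, -0.0006, -0.0024, -0.0011,  0.0013,  0.0007]), 'joint_efforts': array([  0.0001, -39.229 ,  18.8406,   4.1862,  -0.0045,  -0.    ]), 'position': array([260.172 , 567.6327, 230.2059]), 'ee_rot': array([ 0.977 , -0.2133, -0.0002,  0.0011]), 'contact_force': array([ 0.1415, -0.5295,  0.1132]), 'wrist_torque': array([0.041 , 0.0079, 0.0064]), 'grasp_force': 0.0, 'gripper_width': 85.46065147008525}
scene {'camera_matrix': array([[529.5047,   0.    , 278.7623],
       [  0.    , 529.5047, 207.2997],
       [  0.    ,   0.    ,   1.    ]]), 'view': array([[    0.4194,    -0.9077,    -0.0078,  -172.5804],
       [    0.7039,     0.3198,     0.6343,  -395.603 ],
       [   -0.5733,    -0.2715,     0.7731, -1534.8619],
       [    0.    ,     0.    ,     0.    ,     1.    ]])}
side {'camera_matrix': array([[533.2027,   0.    , 268.9513],
       [  0.    , 533.2027, 207.8334],
       [  0.    ,   0.    ,   1.    ]]), 'view': array([[    0.8949,    -0.4462,     0.0074,  -428.5655],
       [    0.243 ,     0.5012,     0.8305,  -195.9185],
       [   -0.3742,    -0.7414,     0.557 , -1609.5337],
       [    0.    ,     0.    ,     0.    ,     1.    ]])}
{'camera_matrix': array([[325.1923,   0.    , 283.4123],
       [  0.    , 325.1923, 206.9717],
       [  0.    ,   0.    ,   1.    ]]), 'T_tool_cam': array([[  -0.0007,    0.9588,    0.284 ,   72.2327],
       [   1.    ,    0.0009,   -0.0005,    0.4486],
       [  -0.0008,    0.284 ,   -0.9588, -142.6449],
       [   0.    ,    0.    ,    0.    ,    1.    ]])}
```

View pics/scene0.png

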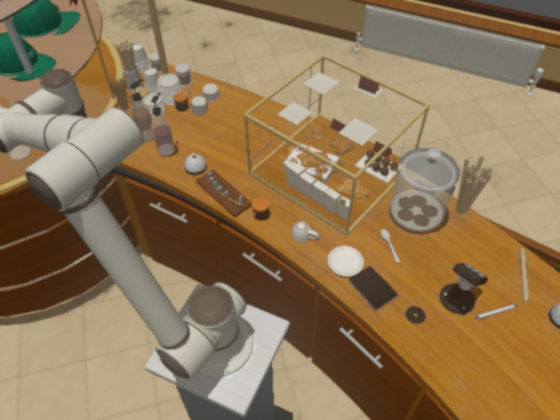

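View pics/side0.png

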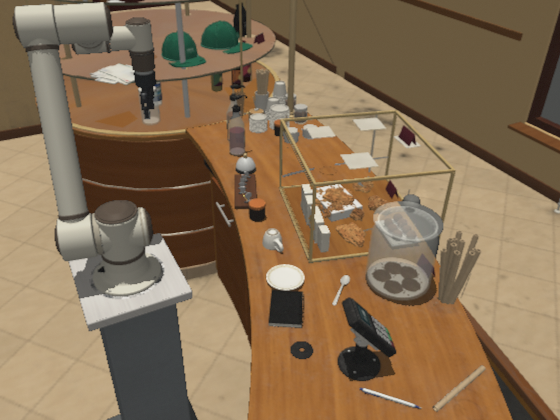

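The board is at about (223,192) in the scene view, with the bell at (195,163), the tin at (261,209) and a glass case behind it. In the side view the board is at (245,190). I'll zoom in and get rough positions.

```bash
cat > h.py <<'E'
import numpy as np, cv2
from bench import arm, optics
from scipy.spatial.transform import Rotation as R
np.set_printoptions(suppress=True,precision=3)
def unproj(n,px,z):
    c=optics.camera_info(n);K=c['camera_matrix'];V=c['view']
    px=np.atleast_2d(px).astype(float)
    d=np.c_[(px[:,0]-K[0,2])/K[0,0],-(px[:,1]-K[1,2])/K[1,1],-np.ones(len(px))]@V[:3,:3]
    o=-V[:3,:3].T@V[:3,3]
    return o+d*((z-o[2])/d[:,2])[:,None]
def proj(n,P):
    c=optics.camera_info(n);K=c['camera_matrix'];V=c['view']
    p=np.atleast_2d(P)@V[:3,:3].T+V[:3,3]
    return np.c_[K[0,2]+K[0,0]*p[:,0]/-p[:,2],K[1,2]-K[1,1]*p[:,1]/-p[:,2]]
def wunproj(px,z,pos,q):
    c=optics.camera_info('wrist');K=c['camera_matrix'];T=c['T_tool_cam']
    px=np.atleast_2d(px).astype(float); u=px-K[:2,2]; r=np.linalg.norm(u,axis=1);t=r/K[0,0]
    d=np.c_[u[:,0]/r*np.sin(t),-u[:,1]/r*np.sin(t),-np.cos(t)]
    Rw=R.from_quat(q).as_matrix(); d=d@T[:3,:3].T@Rw.T; o=Rw@T[:3,3]+pos
    return o+d*((z-o[2])/d[:,2])[:,None]
def wproj(P,pos,q):
    c=optics.camera_info('wrist');K=c['camera_matrix'];T=c['T_tool_cam']
    Rw=R.from_quat(q).as_matrix()
    p=((np.atleast_2d(P)-pos)@Rw-T[:3,3])@T[:3,:3]
    t=np.arctan2(np.hypot(p[:,0],p[:,1]),-p[:,2]); a=np.arctan2(-p[:,1],p[:,0])
    return np.c_[K[0,2]+K[0,0]*t*np.cos(a),K[1,2]+K[0,0]*t*np.sin(a)]
E
python3 - <<'E'
from h import *
print(unproj('scene',[[210,172],[250,207],[238,214],[197,187],[223,192],[195,170],[261,216]],16))
a=cv2.imread('pics/scene0.png')[140:230,170:290]; b=cv2.imread('pics/side0.png')[145:225,200:300]
c=np.zeros((600,800,3),np.uint8)
a=cv2.resize(a,(400,300),interpolation=2);b=cv2.resize(b,(375,300),interpolation=2)
c[:300,:400]=a;c[:300,400:775]=b
s=arm.read_state();w=optics.get_image('wrist');cv2.imwrite('pics/w0.png',w);np.save('w0.npy',np.r_[s['position'],s['ee_rot']])
c[300:,:400]=cv2.resize(w,(400,300));cv2.imwrite('pics/c0.png',c)
E
```

```text
[[571.834 352.363  16.   ]
 [483.949 143.401  16.   ]
 [439.068 166.931  16.   ]
 [488.212 358.483  16.   ]
 [505.893 262.032  16.   ]
 [557.779 407.817  16.   ]
 [463.905  91.107  16.   ]]
```

View pics/c0.png

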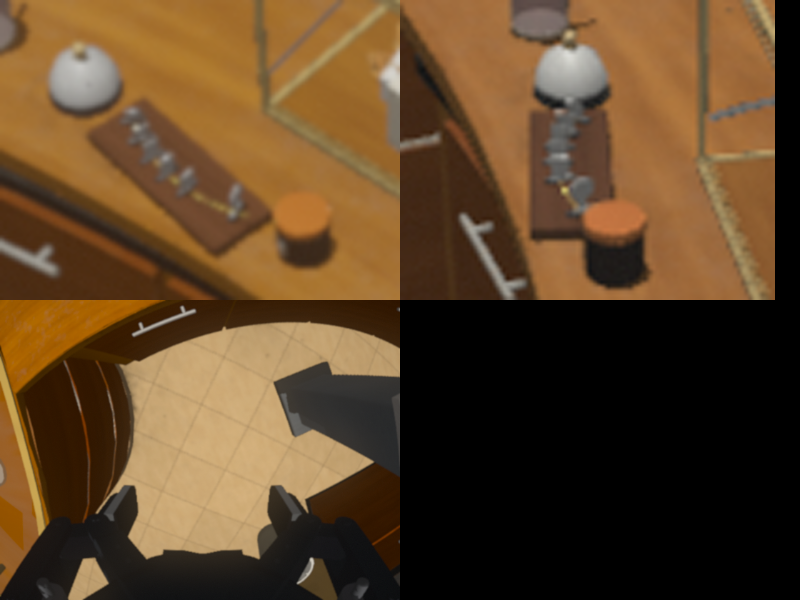

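Top left is the row with flag 1 beside the bell (little clearance there) and the round flag at the tin end. The wrist camera sees only floor, so I'll move it over the board with the fingers closing.

step_arm([
  {"dr": [0, 0, 0], "slide": [48, 30, 0], "jaw": 0},
  {"dr": [0, 0, 0], "slide": [96, 61, 0], "jaw": 0},
  {"dr": [0, 0, 0], "slide": [144, 92, 0], "jaw": 0},
  {"dr": [0, 0, 0], "slide": [192, 122, 0], "jaw": 0},
  {"dr": [0, 0, 0], "slide": [240, 153, 0], "jaw": 0},
  {"dr": [0, 0, 0], "slide": [285, 183, 0], "jaw": 0},
  {"dr": [0, 0, 0], "slide": [285, 183, 0], "jaw": 0},
  {"dr": [0, 0, 0], "slide": [285, 183, 0], "jaw": 0},
])

```text
clock: 1.15
position: [443.2, 282.9, 231.2]
ee_rot: [0.977, -0.214, -0.0, 0.0]
contact_force: [0.0, 0.6, 0.5]
gripper_width: -0.2
grasp_force: 0.0
```

```bash
python3 - <<'E'
from h import *
s=arm.read_state();w=optics.get_image('wrist');cv2.imwrite('pics/w1.png',w);np.save('w1.npy',np.r_[s['position'],s['ee_rot']])
print(s['clock'],s['position'],s['ee_rot'],s['contact_force'],s['gripper_width'],s['joints'])
cv2.imwrite('pics/w1b.png',cv2.resize(w,(800,600),interpolation=cv2.INTER_CUBIC))
print(unproj('scene',[[249.5,171.5],[352,228]],0))
E
```

```text
1.15 [443.211 282.941 231.184] [ 0.977 -0.214 -0.     0.   ] [0.022 0.592 0.469] -0.1649345582893847 [ 0.877  0.216 -0.234 -0.    -1.121  0.264]
[[ 647.154  228.722    0.   ]
 [ 556.256 -206.982    0.   ]]
```

View pics/w1b.png

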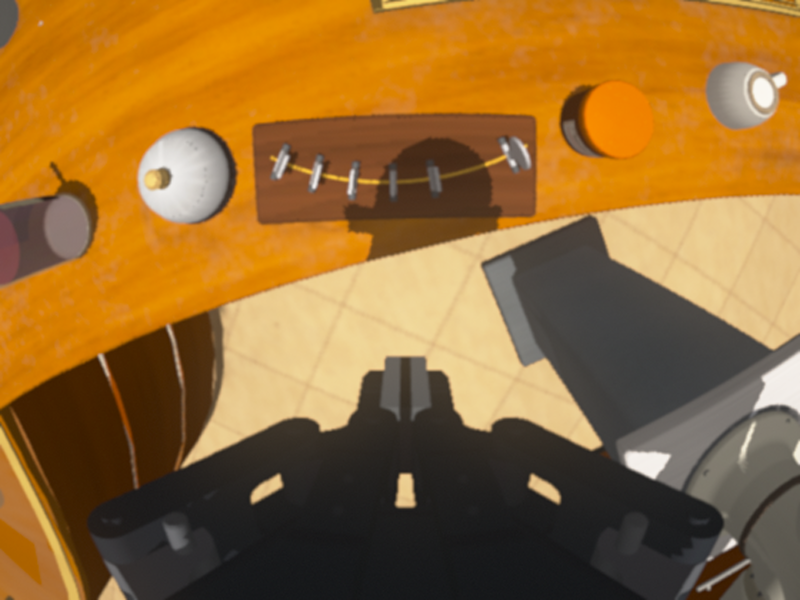

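The wrist view shows the board with corners (in the 800x600 picture) at (253,124), (535,116), (536,217) and (259,222). The flags are at x≈282, 316, 353, 393, 434 and the round one at 515, and the bell is at (185,175). I'll fit the board and zoom in to check.

```bash
cat >> h.py <<'E'
def s2o(px): return (np.array(px,float)+.5)*0.7-.5
def row(cx,cy,yaw,params):
    # board arc: first hinge arc pos s0 (toward +y), apex x offset xa
    s0,xa=params
    s=s0-np.array([0,30,60,90,120,182.]); a=s/200
    L=np.c_[xa+200*(1-np.cos(a)),200*np.sin(a)]
    T=np.c_[-np.sin(a),-np.cos(a)]
    c,sn=np.cos(yaw),np.sin(yaw);M=np.array([[c,-sn],[sn,c]])
    return L@M.T+[cx,cy],T@M.T
E
python3 - <<'E'
from h import *
p=np.load('w1.npy');w=cv2.imread('pics/w1.png')
C=wunproj(s2o([[253,124],[535,116],[536,217],[259,222]]),16,p[:3],p[3:])[:,:2]
print(C,[np.linalg.norm(C[i]-C[(i+1)%4]) for i in range(4)])
print('bell',wunproj(s2o([[185,175]]),37,p[:3],p[3:]))
L=np.array([[41,112],[41,-112],[-41,-112],[-41,112.]])
A,B=L-L.mean(0),C-C.mean(0)
yaw=np.arctan2((A[:,0]*B[:,1]-A[:,1]*B[:,0]).sum(),(A*B).sum()); print('board',C.mean(0),yaw,np.degrees(yaw))
# rectify: ortho view at z=16 and z=43 in board frame, 2.5 px/mm, x up, +y left
c,sn=np.cos(yaw),np.sin(yaw);M=np.array([[c,-sn],[sn,c]])
out=[]
for z,sx in ((16,60),(45,60)):
    u,v=np.meshgrid(np.arange(800),np.arange(300))
    y=(800*.5-u)/2.6+20; x=(150-v)/2.6
    P=np.c_[np.c_[x.ravel(),y.ravel()]@M.T+C.mean(0),np.full(x.size,z)]
    m=wproj(P,p[:3],p[3:]).astype(np.float32).reshape(300,800,2)
    o=cv2.remap(w,m,None,cv2.INTER_CUBIC)
    for k in range(-120,180,20): cv2.line(o,(int(400-(k-20)*2.6),0),(int(400-(k-20)*2.6),8),(255,255,255),1)
    for k in (-40,-20,0,20,40): cv2.line(o,(0,int(150-k*2.6)),(8,int(150-k*2.6)),(255,255,255),1)
    out.append(o)
cv2.imwrite('pics/rect.png',np.vstack(out))
E
```

```text
[[589.334 345.885]
 [502.153 144.325]
 [428.074 174.962]
 [516.952 376.72 ]] [np.float64(219.60677603067052), np.float64(80.16394736504915), np.float64(220.4669239264305), np.float64(78.67599170670445)]
bell [[577.586 407.668  37.   ]]
board [509.128 260.473] -0.4099329367834357 -23.487427161094043
```

View pics/rect.png

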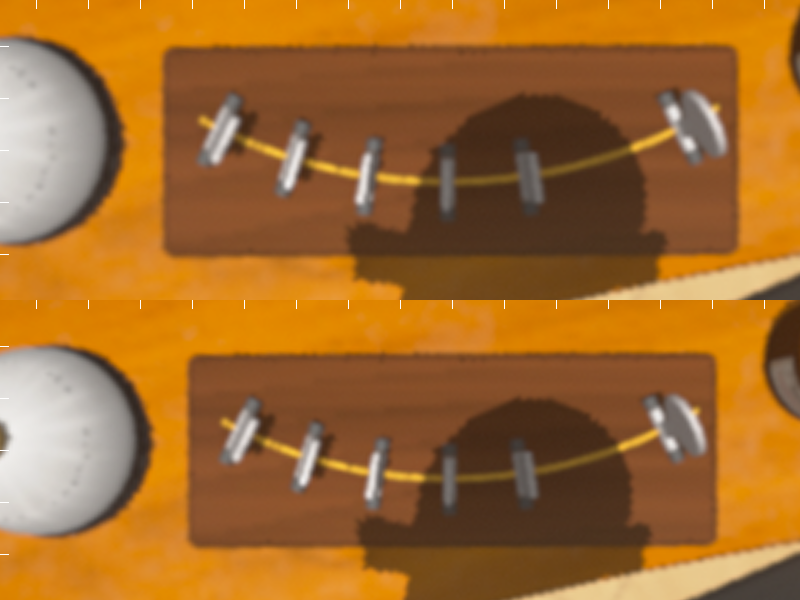

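The rectified view puts the brass arc's apex at board (-12, 0). Flag 1 is near y≈+87 and the round flag near y≈-88. I'll overlay this model in the wrist, scene and side views to check it.

```bash
cat >> h.py <<'E'
BOARD=(509.1,260.5,-0.410,(91,-12))
def model(b=BOARD):
    H,T=row(*b); N=np.c_[-T[:,1],T[:,0]]
    segs=[]
    for i in range(6):
        w,h=(9,45) if i<5 else (5,58)
        q=lambda s,z:np.r_[H[i]+s*w*N[i],z]
        segs+=[(q(-1,19),q(1,19)),(q(-1,h),q(1,h))]
    c,sn=np.cos(b[2]),np.sin(b[2]);M=np.array([[c,-sn],[sn,c]])
    L=np.array([[41,112],[41,-112],[-41,-112],[-41,112.]])@M.T+b[:2]
    for i in range(4): segs.append((np.r_[L[i],16],np.r_[L[(i+1)%4],16]))
    return np.array(segs)
def overlay(img,uv,x0,x1,y0,y1,k):
    o=cv2.resize(img[y0:y1,x0:x1],None,fx=k,fy=k,interpolation=cv2.INTER_CUBIC)
    for j,(a,b) in enumerate(uv.reshape(-1,2,2)):
        f=lambda p:tuple(int(t) for t in np.round((p-[x0,y0]+.5)*k))
        cv2.line(o,f(a),f(b),[(255,0,255),(0,255,0)][j%2] if j<12 else (255,255,0),1,cv2.LINE_AA)
    return o
E
python3 - <<'E'
from h import *
p=np.load('w1.npy'); S=model().reshape(-1,3)
A=overlay(cv2.imread('pics/w1.png'),wproj(S,p[:3],p[3:]),170,385,75,160,3.7)
B=overlay(cv2.imread('pics/scene0.png'),proj('scene',S),185,262,160,218,5)
C=overlay(cv2.imread('pics/side0.png'),proj('side',S),225,290,160,212,5)
o=np.zeros((600,800,3),np.uint8);o[:A.shape[0],:A.shape[1]]=A[:,:800];y=A.shape[0]
h=min(600-y,B.shape[0]);o[y:y+h,:B.shape[1]]=B[:h];h=min(600-y,C.shape[0]);o[y:y+h,400:400+C.shape[1]]=C[:h]
cv2.imwrite('pics/ov.png',o)
E
```

```text
(no output)
```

View pics/ov.png

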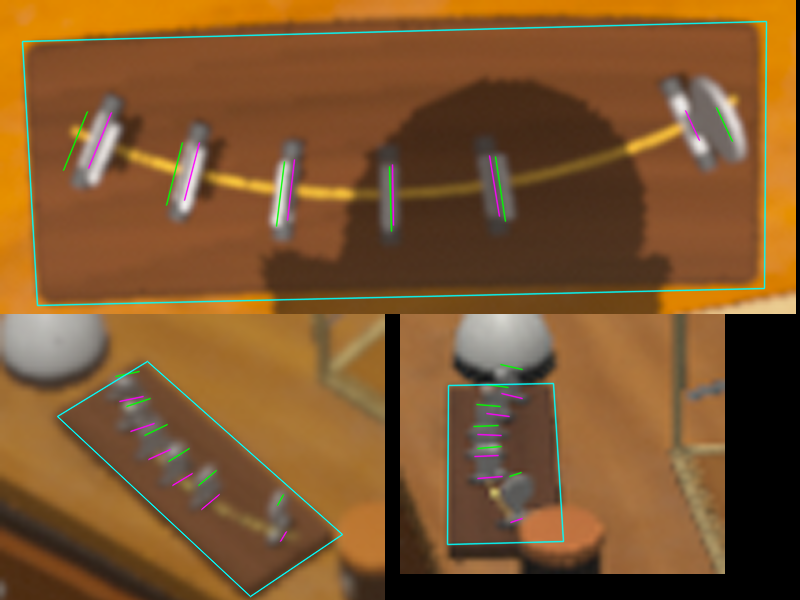

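In the wrist view the hinge brackets match the model to about 1 mm. Next I'll measure the fingertip thickness and write a planner that turns (flag, distance past the hinge, height) into move rows.

```bash
cat >> h.py <<'E'
TIP=7.5
def target(i,d,z,b=BOARD,tip=TIP):
    H,T=row(*b); s0=b[3][0]-30*i; s=s0-(d-tip)
    # TCP on the arc itself, y axis along the chord to the leading edge
    a=s/200;ae=(s0-d)/200; xa=b[3][1]
    c,sn=np.cos(b[2]),np.sin(b[2]);M=np.array([[c,-sn],[sn,c]])
    P=M@[xa+200*(1-np.cos(a)),200*np.sin(a)]+b[:2]
    ah=s0/200; t=M@[-np.sin(ah),-np.cos(ah)]   # tool y = fold direction of flag i
    Rm=np.c_[[-t[1],t[0],0],[t[0],t[1],0],[0,0,-1]]
    return np.r_[P,z],Rm
def plan(pts,s=None,**k):
    s=s or arm.read_state(); R0=R.from_quat(s['ee_rot']).as_matrix()
    for i,d,z in pts:
        P,Rm=target(i,d,z,**k)
        rv=R.from_matrix(R0.T@Rm).as_rotvec(degrees=True)/8
        print((i+1,d,z),'slide',np.round(R0.T@(P-s['position']),1),'dr',np.round(rv,2),'world',P.round(1))
E
python3 - <<'E'
from h import *
c=optics.camera_info('wrist');T=c['T_tool_cam']
# fingertip edge px -> tool z=0 plane (identity tool pose)
print(wunproj(s2o([[385,357],[427,357],[362,375],[452,375],[317,425]]),0,np.zeros(3),[0,0,0,1]))
print(row(*BOARD))
plan([(0,-6,110),(0,-6,60),(0,-6,38)])
E
```

```text
[[  8.614  -6.227   0.   ]
 [  8.596   7.863   0.   ]
 [  1.804 -14.219   0.   ]
 [  1.754  16.55    0.   ]
 [-18.995 -31.571   0.   ]]
(array([[551.791, 337.78 ],
       [530.5  , 316.685],
       [512.601, 292.645],
       [498.495, 266.199],
       [488.5  , 237.943],
       [481.721, 176.564]]), array([[-0.761, -0.649],
       [-0.656, -0.755],
       [-0.535, -0.845],
       [-0.403, -0.915],
       [-0.262, -0.965],
       [ 0.045, -0.999]]))
(1, -6, 110) slide [  82.4 -106.7  121.2] dr [0.   0.   3.12] world [562.4 346.2 110. ]
(1, -6, 60) slide [  82.5 -106.7  171.2] dr [0.   0.   3.12] world [562.4 346.2  60. ]
(1, -6, 38) slide [  82.5 -106.7  193.2] dr [0.   0.   3.12] world [562.4 346.2  38. ]
```

Fingertips are ±7 mm thick. I'll go behind flag 1 at a safe height, then down to 60 mm.

step_arm([
  {"dr": [0, 0, 0.8], "slide": [20, -27, 20], "jaw": 0},
  {"dr": [0, 0, 1.6], "slide": [41, -54, 50], "jaw": 0},
  {"dr": [0, 0, 2.4], "slide": [62, -80, 80], "jaw": 0},
  {"dr": [0, 0, 3.12], "slide": [82, -107, 110], "jaw": 0},
  {"dr": [0, 0, 3.12], "slide": [82, -107, 140], "jaw": 0},
  {"dr": [0, 0, 3.12], "slide": [82, -107, 165], "jaw": 0},
  {"dr": [0, 0, 3.12], "slide": [82, -107, 171], "jaw": 0},
  {"dr": [0, 0, 3.12], "slide": [82, -107, 171], "jaw": 0},
])

```text
clock: 2.2
position: [562.1, 347.2, 60.5]
ee_rot: [0.908, -0.419, 0.0, 0.0]
contact_force: [-0.0, 0.2, -0.0]
gripper_width: 0.1
grasp_force: 0.0
```

```bash
python3 - <<'E'
from h import *
s=arm.read_state();w=optics.get_image('wrist');cv2.imwrite('pics/w2.png',w);np.save('w2.npy',np.r_[s['position'],s['ee_rot']])
print(s['clock'],s['position'],s['ee_rot'],s['contact_force'])
o=overlay(w,wproj(model().reshape(-1,3),s['position'],s['ee_rot']),160,460,60,285,2.66)
cv2.imwrite('pics/w2o.png',o)
E
```

```text
2.2 [562.093 347.157  60.455] [ 0.908 -0.419  0.     0.   ] [-0.017  0.22  -0.009]
```

View pics/w2o.png

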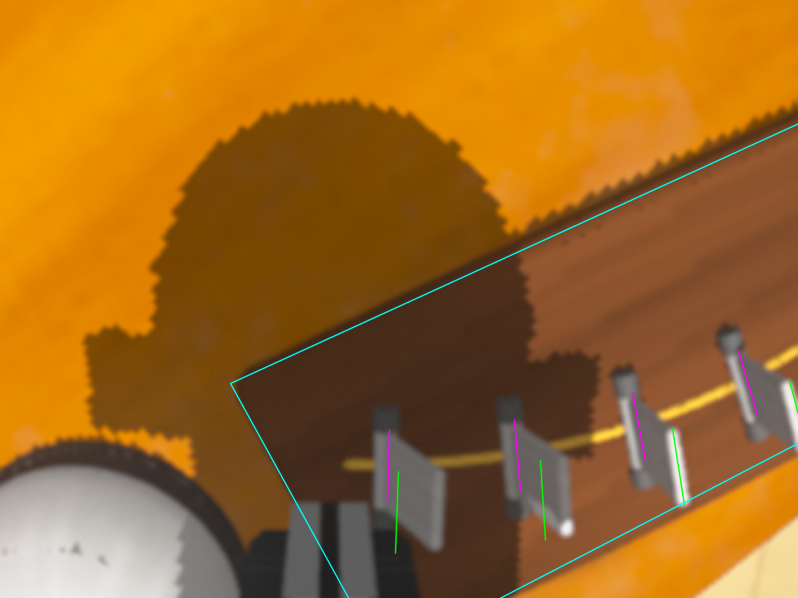

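Fingertips (pads at pixels 283–378) are just behind flag 1, clear of the bell. The brackets sit about 1.8 mm further back than the model, and flags 1 and 2 already lean slightly towards the round flag. I'll correct the model and fold flag 1.

```bash
sed -i 's/(91,-12))/(92.6,-12))/; s/^TIP=7.5/TIP=7/' h.py; python3 - <<'E'
from h import *
plan([(0,-4,50),(0,-4,38),(0,4,36),(0,9,32),(0,14,27),(0,18,22.5),(0,18,22)])
E
```

```text
(1, -4, 50) slide [ 0.6  1.8 11.3] dr [-0.01 -0.    0.06] world [561.6 345.6  50. ]
(1, -4, 38) slide [ 0.6  1.8 23.3] dr [-0.01 -0.    0.06] world [561.6 345.6  38. ]
(1, 4, 36) slide [ 0.3  9.8 25.3] dr [-0.01 -0.    0.06] world [555.3 340.7  36. ]
(1, 9, 32) slide [ 0.2 14.8 29.3] dr [-0.01 -0.    0.06] world [551.5 337.5  32. ]
(1, 14, 27) slide [ 0.3 19.8 34.3] dr [-0.01 -0.    0.06] world [547.7 334.2  27. ]
(1, 18, 22.5) slide [ 0.4 23.8 38.8] dr [-0.01 -0.    0.06] world [544.8 331.5  22.5]
(1, 18, 22) slide [ 0.4 23.8 39.3] dr [-0.01 -0.    0.06] world [544.8 331.5  22. ]
```

step_arm([
  {"dr": [0, 0, 0], "slide": [0.5, 2, 12], "jaw": 0},
  {"dr": [0, 0, 0], "slide": [0.5, 2, 23], "jaw": 0},
  {"dr": [0, 0, 0], "slide": [0.5, 10, 25], "jaw": 0},
  {"dr": [0, 0, 0], "slide": [0.5, 15, 29], "jaw": 0},
  {"dr": [0, 0, 0], "slide": [0.5, 20, 34], "jaw": 0},
  {"dr": [0, 0, 0], "slide": [0.5, 24, 38], "jaw": 0},
  {"dr": [0, 0, 0], "slide": [0.5, 24, 39], "jaw": 0},
  {"dr": [0, 0, 0], "slide": [0.5, 24, 39], "jaw": 0},
])

```text
clock: 3.25
position: [544.4, 330.2, 21.2]
ee_rot: [0.908, -0.419, -0.0, 0.0]
contact_force: [-0.8, -0.7, 0.1]
gripper_width: 0.1
grasp_force: 0.0
```

```bash
python3 - <<'E'
from h import *
s=arm.read_state();w=optics.get_image('wrist')
print(s['clock'],s['position'],s['contact_force'])
o=overlay(w,wproj(model().reshape(-1,3),s['position'],s['ee_rot']),160,460,60,285,2.66)
cv2.imwrite('pics/w3o.png',o)
plan([(0,18,21),(0,18,20.5),(0,18,40),(1,-4,40),(1,-4,38),(1,4,36),(1,9,32),(1,14,27),(1,18,22),(1,18,21)])
E
```

```text
3.25 [544.387 330.16   21.209] [-0.794 -0.684  0.095]
(1, 18, 21) slide [-0.7 -1.   0.3] dr [-0.   -0.    0.05] world [544.8 331.5  21. ]
(1, 18, 20.5) slide [-0.7 -1.   0.8] dr [-0.   -0.    0.05] world [544.8 331.5  20.5]
(1, 18, 40) slide [ -0.7  -1.  -18.7] dr [-0.   -0.    0.05] world [544.8 331.5  40. ]
(2, -4, 40) slide [ -0.2   7.  -18.7] dr [-0.   -0.   -1.02] world [539.1 325.9  40. ]
(2, -4, 38) slide [ -0.2   7.  -16.7] dr [-0.   -0.   -1.02] world [539.1 325.9  38. ]
(2, 4, 36) slide [  0.7  14.9 -14.7] dr [-0.   -0.   -1.02] world [533.6 320.1  36. ]
(2, 9, 32) slide [  1.4  19.9 -10.7] dr [-0.   -0.   -1.02] world [530.2 316.4  32. ]
(2, 14, 27) slide [ 2.2 24.8 -5.7] dr [-0.   -0.   -1.02] world [527.  312.6  27. ]
(2, 18, 22) slide [ 2.9 28.7 -0.7] dr [-0.   -0.   -1.02] world [524.5 309.4  22. ]
(2, 18, 21) slide [ 2.9 28.7  0.3] dr [-0.   -0.   -1.02] world [524.5 309.4  21. ]
```

View pics/w3o.png

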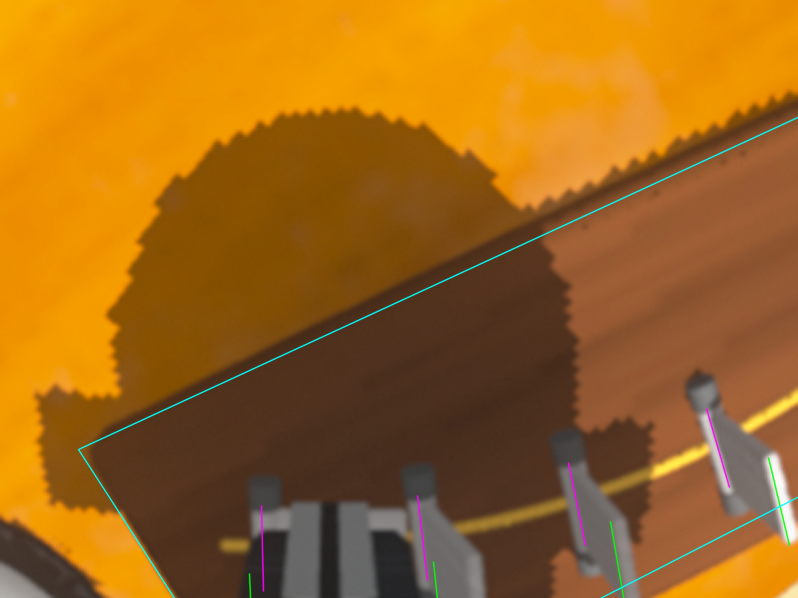

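Flag 1 lies down, its end at pixel 405 just short of flag 2's bracket, and the contact force is about 1 N. I'll press gently to make sure it is fully flat and check the force.

step_arm([
  {"dr": [0, 0, 0], "slide": [0, 0, 0.3], "jaw": 0},
  {"dr": [0, 0, 0], "slide": [0, 0, 0.6], "jaw": 0},
  {"dr": [0, 0, 0], "slide": [0, 0, 0.9], "jaw": 0},
  {"dr": [0, 0, 0], "slide": [0, 0, 0.9], "jaw": 0},
  {"dr": [0, 0, 0], "slide": [0, 0, 0.9], "jaw": 0},
  {"dr": [0, 0, 0], "slide": [0, 0, 0.9], "jaw": 0},
  {"dr": [0, 0, 0], "slide": [0, 0, 0.9], "jaw": 0},
  {"dr": [0, 0, 0], "slide": [0, 0, 0.9], "jaw": 0},
])

```text
clock: 4.3
position: [544.5, 330.3, 20.8]
ee_rot: [0.908, -0.419, 0.0, -0.0]
contact_force: [-1.1, -0.4, 4.9]
gripper_width: -0.0
grasp_force: 2.6
```

Pressing shows 4.9 N vertical at z 20.8, which is the height of a flat plate, so flag 1 is down. Now flag 2.

step_arm([
  {"dr": [0, 0, 0], "slide": [0, 0, -18], "jaw": 0},
  {"dr": [0, 0, -1.02], "slide": [0, 7, -18], "jaw": 0},
  {"dr": [0, 0, -1.02], "slide": [0.7, 15, -15.5], "jaw": 0},
  {"dr": [0, 0, -1.02], "slide": [1.4, 20, -11.5], "jaw": 0},
  {"dr": [0, 0, -1.02], "slide": [2.2, 25, -6.5], "jaw": 0},
  {"dr": [0, 0, -1.02], "slide": [2.9, 29, -1], "jaw": 0},
  {"dr": [0, 0, -1.02], "slide": [2.9, 29, 0], "jaw": 0},
  {"dr": [0, 0, -1.02], "slide": [2.9, 29, 0], "jaw": 0},
])

```text
clock: 5.3
position: [524.1, 309.0, 20.8]
ee_rot: [0.935, -0.354, -0.0, 0.0]
contact_force: [-0.3, -0.6, 5.0]
gripper_width: -0.0
grasp_force: 2.4
```

```bash
python3 - <<'E'
from h import *
plan([(1,18,20.6),(2,-4,38),(2,4,36),(2,9,32),(2,14,27),(2,18,22),(2,18,20.6)])
E
```

```text
(2, 18, 20.6) slide [ 0.  -0.6  0.2] dr [ 0. -0. -0.] world [524.5 309.4  20.6]
(3, -4, 38) slide [  0.6   7.4 -17.2] dr [ 0.   -0.   -1.07] world [519.7 303.1  38. ]
(3, 4, 36) slide [  1.5  15.3 -15.2] dr [ 0.   -0.   -1.07] world [515.1 296.5  36. ]
(3, 9, 32) slide [  2.3  20.3 -11.2] dr [ 0.   -0.   -1.07] world [512.4 292.3  32. ]
(3, 14, 27) slide [ 3.1 25.2 -6.2] dr [ 0.   -0.   -1.07] world [509.8 288.   27. ]
(3, 18, 22) slide [ 3.9 29.1 -1.2] dr [ 0.   -0.   -1.07] world [507.8 284.6  22. ]
(3, 18, 20.6) slide [ 3.9 29.1  0.2] dr [ 0.   -0.   -1.07] world [507.8 284.6  20.6]
```

Same reading for flag 2: flat at 5 N. Now flag 3.

step_arm([
  {"dr": [0, 0, 0], "slide": [0, 0, -18], "jaw": 0},
  {"dr": [0, 0, -1.07], "slide": [0.6, 7, -18], "jaw": 0},
  {"dr": [0, 0, -1.07], "slide": [1.5, 15, -15.5], "jaw": 0},
  {"dr": [0, 0, -1.07], "slide": [2.3, 20, -11.5], "jaw": 0},
  {"dr": [0, 0, -1.07], "slide": [3.1, 25, -6.5], "jaw": 0},
  {"dr": [0, 0, -1.07], "slide": [3.9, 29, -1], "jaw": 0},
  {"dr": [0, 0, -1.07], "slide": [3.9, 29, 0], "jaw": 0},
  {"dr": [0, 0, -1.07], "slide": [3.9, 29, 0], "jaw": 0},
])

```text
clock: 6.3
position: [507.6, 284.4, 20.7]
ee_rot: [0.959, -0.283, -0.0, 0.001]
contact_force: [-1.7, -0.9, 7.6]
gripper_width: -0.1
grasp_force: 3.2
```

```bash
python3 - <<'E'
from h import *
s=arm.read_state();w=optics.get_image('wrist')
cv2.imwrite('pics/w4o.png',overlay(w,wproj(model().reshape(-1,3),s['position'],s['ee_rot']),110,410,60,285,2.66))
plan([(2,18,20.6),(3,-4,38),(3,4,36),(3,9,32),(3,14,27),(3,18,22),(3,18,20.6)])
E
```

```text
(3, 18, 20.6) slide [-0.  -0.3  0.1] dr [ 0.01  0.   -0.01] world [507.8 284.6  20.6]
(4, -4, 38) slide [  0.6   7.7 -17.3] dr [ 0.01  0.   -1.08] world [503.9 277.6  38. ]
(4, 4, 36) slide [  1.5  15.7 -15.3] dr [ 0.01  0.   -1.08] world [500.4 270.4  36. ]
(4, 9, 32) slide [  2.3  20.6 -11.2] dr [ 0.01  0.   -1.08] world [498.3 265.8  32. ]
(4, 14, 27) slide [ 3.1 25.5 -6.2] dr [ 0.01  0.   -1.08] world [496.4 261.2  27. ]
(4, 18, 22) slide [ 3.9 29.5 -1.2] dr [ 0.01  0.   -1.08] world [494.9 257.5  22. ]
(4, 18, 20.6) slide [ 3.9 29.5  0.2] dr [ 0.01  0.   -1.08] world [494.9 257.5  20.6]
```

View pics/w4o.png

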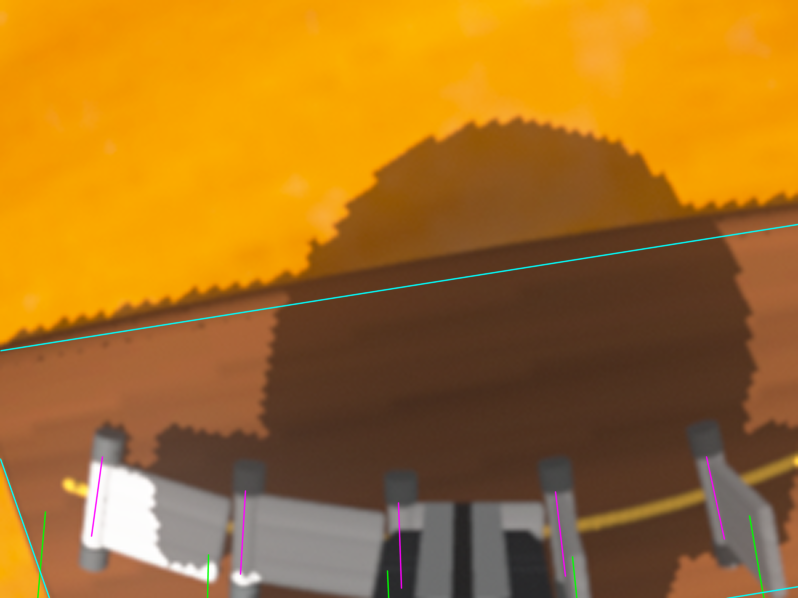

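Flags 1–3 lie flat and flags 4 and 5 still stand (pixels 560 and 710). The model still lines up, so the board hasn't moved. Now flag 4, ending slightly higher.

step_arm([
  {"dr": [0, 0, 0], "slide": [0, 0, -18], "jaw": 0},
  {"dr": [0, 0, -1.08], "slide": [0.6, 7.5, -18], "jaw": 0},
  {"dr": [0, 0, -1.08], "slide": [1.5, 15.5, -15.5], "jaw": 0},
  {"dr": [0, 0, -1.08], "slide": [2.3, 20.5, -11.5], "jaw": 0},
  {"dr": [0, 0, -1.08], "slide": [3.1, 25.5, -6.5], "jaw": 0},
  {"dr": [0, 0, -1.08], "slide": [3.9, 29.5, -1], "jaw": 0},
  {"dr": [0, 0, -1.08], "slide": [3.9, 29.5, 0.1], "jaw": 0},
  {"dr": [0, 0, -1.08], "slide": [3.9, 29.5, 0.1], "jaw": 0},
])

```text
clock: 7.35
position: [495.1, 257.9, 20.7]
ee_rot: [0.978, -0.21, -0.0, 0.0]
contact_force: [-1.3, 0.6, 8.0]
gripper_width: -0.0
grasp_force: 4.0
```

```bash
python3 - <<'E'
from h import *
plan([(3,18,20.6),(4,-4,38),(4,4,36),(4,9,32),(4,14,27),(4,18,22),(4,18,20.6)])
E
```

```text
(4, 18, 20.6) slide [0.  0.4 0.1] dr [ 0.01  0.   -0.  ] world [494.9 257.5  20.6]
(5, -4, 38) slide [  0.6   8.4 -17.3] dr [ 0.01  0.   -1.07] world [492.2 250.   38. ]
(5, 4, 36) slide [  1.5  16.3 -15.3] dr [ 0.01  0.   -1.07] world [489.8 242.4  36. ]
(5, 9, 32) slide [  2.3  21.3 -11.3] dr [ 0.01  0.   -1.07] world [488.4 237.6  32. ]
(5, 14, 27) slide [ 3.1 26.2 -6.3] dr [ 0.01  0.   -1.07] world [487.2 232.7  27. ]
(5, 18, 22) slide [ 3.9 30.1 -1.3] dr [ 0.01  0.   -1.07] world [486.3 228.8  22. ]
(5, 18, 20.6) slide [ 3.9 30.1  0.1] dr [ 0.01  0.   -1.07] world [486.3 228.8  20.6]
```

step_arm([
  {"dr": [0, 0, 0], "slide": [0, 0, -18], "jaw": 0},
  {"dr": [0, 0, -1.07], "slide": [0.6, 8, -18], "jaw": 0},
  {"dr": [0, 0, -1.07], "slide": [1.5, 16, -15.5], "jaw": 0},
  {"dr": [0, 0, -1.07], "slide": [2.3, 21, -11.5], "jaw": 0},
  {"dr": [0, 0, -1.07], "slide": [3.1, 26, -6.5], "jaw": 0},
  {"dr": [0, 0, -1.07], "slide": [3.9, 30, -1], "jaw": 0},
  {"dr": [0, 0, -1.07], "slide": [3.9, 30, 0.1], "jaw": 0},
  {"dr": [0, 0, -1.07], "slide": [3.9, 30, 0.1], "jaw": 0},
])

```text
clock: 8.35
position: [486.4, 228.8, 20.7]
ee_rot: [0.991, -0.136, -0.0, 0.0]
contact_force: [-2.3, -0.5, 6.8]
gripper_width: -0.4
grasp_force: 3.2
```

Flag 5 is down (6.8 N at z 20.7). I'll lift straight up, then back away towards the robot to look.

step_arm([
  {"dr": [0, 0, 0], "slide": [0, 0, -15], "jaw": 0},
  {"dr": [0, 0, 0], "slide": [0, 0, -50], "jaw": 0},
  {"dr": [0, 0, 0], "slide": [0, 0, -90], "jaw": 0},
  {"dr": [0, 0, 0], "slide": [-20, 0, -125], "jaw": 0},
  {"dr": [0, 0, 0], "slide": [-40, 0, -150], "jaw": 0},
  {"dr": [0, 0, 0], "slide": [-50, 0, -160], "jaw": 0},
  {"dr": [0, 0, 0], "slide": [-50, 0, -160], "jaw": 0},
  {"dr": [0, 0, 0], "slide": [-50, 0, -160], "jaw": 0},
])

```text
clock: 9.35
position: [438.2, 242.1, 179.1]
ee_rot: [0.991, -0.136, -0.001, 0.001]
contact_force: [0.5, 0.0, 0.7]
gripper_width: -0.1
grasp_force: 0.0
```

```bash
python3 - <<'E'
from h import *
s=arm.read_state();w=optics.get_image('wrist');print(s['clock'],s['contact_force'])
cv2.imwrite('pics/w5o.png',overlay(w,wproj(model()[12:].reshape(-1,3),s['position'],s['ee_rot']),90,490,30,330,2))
E
```

```text
9.35 [0.543 0.001 0.663]
```

View pics/w5o.png

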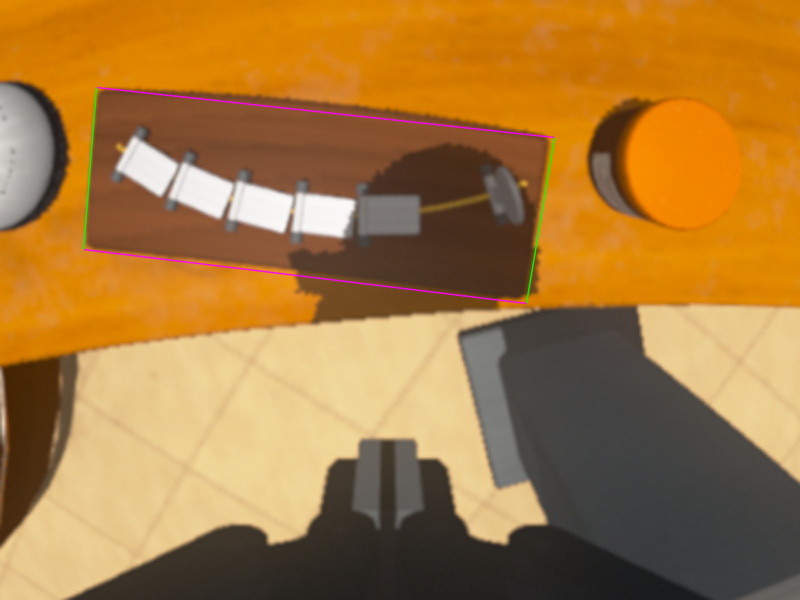

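All five square flags lie flat (pixels 148–390), the round flag still stands at (507,195), and the board is where it was. I'm handing the job in.

```bash
python3 -c "
from bench import arm
print(arm.job_done())"
```

```text
the job is handed in; nothing more can be done
None
```

I folded the five square flags flat in order, starting with the one farthest from the round flag; the round flag still stands, the board did not move, and I handed the job in at about 9.4 s.

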